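# Set the cam low and send the coin carriage home

## Task

On the coin positioning jig, the eccentric cam stands in the way of the coin carriage. First push the cam's lever round, either way, until the cam is at its low point (lever pointing straight away from the carriage along the jig), and only then push the carriage forward by its upright plate until it is fully home. Only push with the fingertips: the coin capsule stays lying in its nest untouched, and the things around the jig are left alone.

Things in the scene. Friction and masses are not known exactly. Their poses are not given: they have to be found in the camera images.
- jig: The jig: a grey metal plate 185 x 84 x 10 mm fixed to the desk, with two low dark guide rails beside the carriage, tops 18 mm above the desk. Origin: centre of its underside. Its x axis is the way the carriage is pushed (away from the robot, with some yaw), y to its left, z up. The carriage runs on its rear part (-x), the cam turns on its front part (+x).
- pivot (a point): The cam's vertical axis, 42.5 mm in front (+x) of the jig's origin, 22 mm above the desk, level with the cam disc's top. Axes as the jig's. The steel disc is 44 mm across, 9 mm off-centre towards the lever, 12 to 22 mm above the desk: its rim is 13 to 31 mm from the axis. A bolt head of 8 mm radius stands on the axis up to 29 mm above the desk.
- cam (a joint): Cam angle (rad), counter-clockwise from above, -0.7 to 6.98. 0 and 6.28 both are the low point: lever along the jig's +x, away from the carriage. 3.14 is the high point, lever towards the carriage. Starts at 1.3 to 4.98; below 3.14 the shorter way is down to 0, above it up to 6.28. Friction 0.1 N m (3 N at the lever): stays where left. The carriage can go home within 0.5 rad of low.
- lever_end (a point): Point on the cam's lever, 42 mm from the pivot axis, 35 mm above the desk; its x axis points outward along the lever. The lever is a dark upright fin, 7 mm thick (round end 9 mm), from 6 to 49.5 mm from the axis, 22 to 48 mm above the desk; push it on its flat side.
- carriage (a joint): Carriage travel (m): 0 at the back where it starts, 0.036 fully home against its stop. With the cam high it stops against the cam at about 0.019. Friction 2 N; it stays where it is left.
- push_plate (a point): Middle of the rear face of the carriage's upright aluminium plate, 38 mm above the desk. The plate is 46 mm wide, 8 mm thick, 11 to 51 mm above the desk. Axes as the jig's; push along +x. In front of the plate is the black nest block, 50 x 50 mm, top 22 mm above the desk, then a narrow nose with a roller that meets the cam.
- nest (a point): Centre of the floor of the round nest (43 mm across, 5 mm deep) in the black carriage block, 17 mm above the desk; it travels with the carriage.
- coin: Clear coin capsule, 40 mm across, 7 mm thick, lying loose in the nest and travelling with the carriage. Origin: centre of its underside.
- weight: Bystander: brass weight with a knob, 18 mm across, 32 mm tall, right of the rear of the jig. Origin: centre of its underside.
- spare_coin: Bystander: second coin capsule, 40 mm across, 7 mm thick, lying on the desk right of the front of the jig. Origin: centre of its underside.
- block: Bystander: stack of card coin holders, 52 x 53 x 9 mm, on the desk left of the jig's front. Origin: centre of its underside.
There are look-alikes about, which are no part of the job. Leave any red or yellow look-alike of the coin alone.

How it is judged:
On the way, in this order (a step that is already met when the one before it is completed fails the run):
1. the cam is turned to its low point while the carriage is still back ((value of joint cam below 0.5 rad or value of joint cam above 5.78 rad) and value of joint carriage below 0.015 m), for 0.2 s.
2. the carriage is pushed fully home with the cam low ((value of joint cam below 0.5 rad or value of joint cam above 5.78 rad) and value of joint carriage above 0.0342 m), for 0.2 s.
At the end, for the whole second after the job is handed in: the cam stands within 0.5 rad of its low point, the carriage is home to within 1.8 mm of its stop, and the coin capsule lies flat in the nest (within 4 mm of its centre, under 3 mm above its floor) at rest (all of step 2 and horizontal distance between coin and nest below 0.004 m and z of coin in the frame of nest below 0.003 m and linear speed of coin below 0.02 m/s); the robot touches nothing.
It fails at once if the coin capsule is touched or lifted out of its nest (contact force between coin and the fingers above 0.5 N or z of coin in the frame of nest above 0.006 m).
It fails at once if a bystander is moved by more than 15 mm (distance of any of weight, spare_coin, block from where it was at the start of the episode above 0.015 m).
It also fails if it takes over 54 s, if anything falls off the work surface, if the arm or the gripper's body presses on something with over 40 N, if the wrist force passes 120 N, or if a joint passes its speed limit or range.

## Robot

A 7-joint arm with a two-finger parallel gripper is mounted at the origin on a cart in front of the work surface, level with it; the furniture and walls round the work are solid. World frame = base frame: x ahead of the robot, y to its left, z up, the work surface at z = 0. Lengths are in m, angles in rad, forces in N, time in s.
With the tool pointing down it reaches from about 0.4 to 0.9 m from the base axis. Payload 5.5 kg.
Tool frame: the origin (TCP) lies on the mounting face of the last link; the fingertips stand 173 mm ahead of it and the grasp point (between the pads) lies 155 mm ahead of it; z points along the fingers, x is the direction in which the jaws open and shut, and the axes are right-handed (so a half turn about z gives the same grasp; the last joint's range is limited). The gripper opens to 85 mm and grips with 20 to 120 N. Pads are 22 mm wide; open, the fingers measure 114 mm over their backs; the gripper's body (76 mm by 85 mm) begins 54 mm behind the grasp point. The pads swing forward as they close: fully open they stand 13 mm farther back than shut.
Start: joints at [-1.077, 0.501, -0.427, 1.55, 0.221, 1.138, -0.21], TCP at [0.149, 0.633, 0.405] pointing down, gripper open.
Joint ranges: [-2.88, 2.88], [-0.31, 2.03], [-1.54, 1.56], [0.2, 2.42], [-1.41, 4.55], [0.19, 2.02], [-2.57, 2.57]. Speed limits (rad/s): [2.57, 2.57, 3.14, 3.14, 3.14, 3.14, 3.14].

## Interface

Orientations are given as a unit quaternion [w, x, y, z].
In Python, from cell import arm gives the robot as it stands. The module is installed in compiled form; this text tells all that it offers.
- The arm moves only by the tool step_arm, never from a script. Its argument "plan" is a list of rows, each a list of 3 entries, a list of its own where there are three numbers: the shift along the tool's x, y, z each as a share of 15 cm, from -1 to 1, then the turn, a rotation vector about the tool's x, y, z each as a share of 360 degrees, from -1 to 1, then the opening, from -1 (shut) to 1 (fully open), so that 0 is half open. A call has 1 to 12 rows; each row is the pose to reach, as a shift and turn from the pose commanded when the call began, along the tool's axes at that moment, turning the shorter way round; what a row does not reach only later rows make up. A row lasts 1/12 s, in which the tool goes at most 41.7 mm and 7.16 degrees, less where a joint would pass 70% of its speed; a pose out of reach is approached as far as the arm can. A call with a number of a shift or a turn outside -1 to 1 is refused whole. A call with a gripper value outside its range is refused whole. The fingers move at their own pace and stop on an object; "newtons" is the grip in N (left out, the last holds). Time passes only in rows, so rows that repeat a pose let the fingers close. It gives the time, the measured TCP pose, the force and the opening at its end, in the units of the state.
- arm.get_obs(): the state, without advancing time (a new reading comes with each control period).
- arm.grab_frame(name): name is "side" or "top" or "wrist"; returns a dict with "frame" (384x512x3 uint8, red, green, blue), "range_z" (384x512 float32, m along the optical axis (not along the pixel's ray), 0 where there is no reading), "fx", "fy", "cx", "cy" (pixels), "k1" (the pictures are not rectified: a ray, as slopes to the right and down, at radius r is drawn at 1 + k1 r^2 times it, then the intrinsics apply), "world_to_cam" (4x4, takes a point from world to camera coordinates). Camera axes: x right, y down, z forward; pixel columns grow to the right and rows downward; lengths in m; the calibration is good to about 2 mm. A picture is of the moment at which its call begins.
- arm.sign_off(): hands the job in, once; it reports no verdict.
The state is a dict: "t": time; "joint_pos": joint angles; "qd": joint speeds; "joint_torque": joint torques, N m; "eef_pos": TCP position; "ee_rot": TCP orientation; "contact_force": force on the tool from outside, world axes, zero at the start; "torque": the same for the moment, N m; "grip_width": finger opening in m.
Only numpy, scipy, OpenCV 4.12 (cv2) and the standard library are available. Lean on these libraries where they do the work, as an engineer would, in place of code of your own. Each camera call takes 0.05 s, during which the arm holds its last target.

## Working session

There is one attempt and no reset: what is moved stays moved. The work goes in short steps, Python scripts to look and compute and a tool call to move; the robot and the scene stay as the last step left them, time stands still between calls to the robot, and variables do not carry over. Pictures are saved under pics/ and viewed, and the job is handed in when it is done.

Besides the shell and the picture viewer there is one more tool, called after "Call:" as name(argument=value, ...), one argument or row to a line, values as JSON. step_arm: Moves the arm, as the interface text tells. Its arguments: {"type":"object","properties":{"plan":{"type":"array"},"newtons":{"type":"number"}},"required":["plan"]}

```bash
mkdir -p pics
python3 - <<'E'
from cell import arm
import cv2,pickle
o=arm.get_obs(); print({k:(o[k]) for k in('t','eef_pos','ee_rot','grip_width','contact_force')})
d={}
for n in('top','side'):
    f=arm.grab_frame(n); d[n]=f
    cv2.imwrite(f'pics/{n}0.png',f['frame'][:,:,::-1]); print(n,f['fx'],f['fy'],f['cx'],f['cy'],f['k1'],f['world_to_cam'])
pickle.dump(d,open('f0.pkl','wb'))
E
```

```text
{'t': 0.0, 'eef_pos': array([0.14868081, 0.63240104, 0.40365173]), 'ee_rot': array([ 5.90020453e-04,  7.83821024e-01,  6.20986004e-01, -7.98222507e-04]), 'grip_width': 0.08523991281163965, 'contact_force': array([ 0.13447204, -0.14765456,  0.36543402])}
top 490.8307961996536 490.8307961996536 254.4159579423614 195.7823824376176 -0.13275272617201744 [[-0.02484324 -0.99962321  0.0116729  -0.12219658]
 [-0.99456285  0.02353288 -0.10144423  0.55890649]
 [ 0.10113131 -0.01412963 -0.99477274  0.90826166]
 [ 0.          0.          0.          1.        ]]
side 479.0099779231291 479.0099779231291 251.7277603177154 193.4749232991101 -0.0121058954865259 [[-0.5792052   0.81514094  0.00816032  0.42286984]
 [ 0.42161939  0.30812268 -0.85281739 -0.13838856]
 [-0.69768075 -0.49051571 -0.52214548  1.18153597]
 [ 0.          0.          0.          1.        ]]
```

View pics/top0.png

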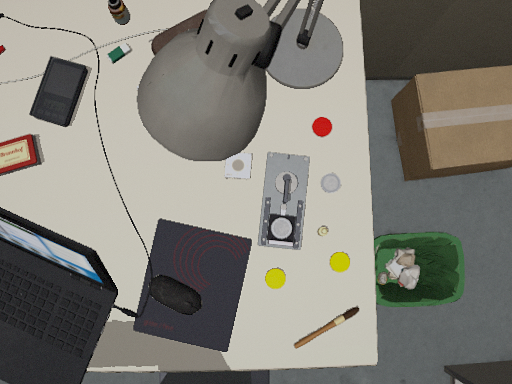

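View pics/side0.png

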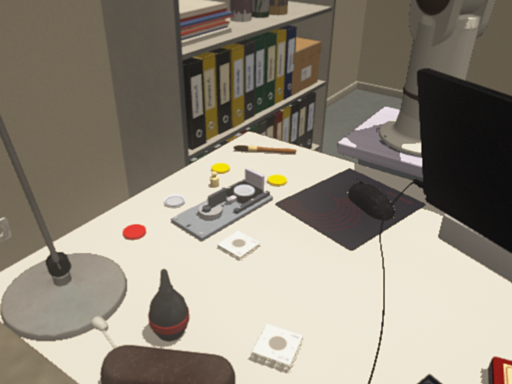

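The top view shows the jig at about (285,200), the weight at (323,231), the spare coin at (331,183) and the card stack at (238,166). The lookalikes are red (322,127) and yellow (275,278), (340,262). The lamp head at (205,90) is an obstacle. I'll enlarge the jig next.

```bash
cat > h.py <<'E'
import numpy as np,cv2,pickle
def ray(f,u,v):
    x=(u-f['cx'])/f['fx'];y=(v-f['cy'])/f['fy']
    K=np.array([[f['fx'],0,f['cx']],[0,f['fy'],f['cy']],[0,0,1]])
    p=cv2.undistortPoints(np.array([[[u,v]]],float),K,np.array([f['k1'],0,0,0.]))[0,0]
    W=f['world_to_cam'];R=W[:3,:3];c=-R.T@W[:3,3]
    return c,R.T@np.array([p[0],p[1],1.])
def onz(f,u,v,z):
    c,d=ray(f,u,v); return c+d*(z-c[2])/d[2]
def dep(f,u,v):
    c,d=ray(f,u,v); return c+d*f['range_z'][int(v),int(u)]
def proj(f,p):
    W=f['world_to_cam'];q=W[:3,:3]@p+W[:3,3];x,y=q[:2]/q[2];s=1+f['k1']*(x*x+y*y)
    return np.array([f['cx']+f['fx']*x*s,f['cy']+f['fy']*y*s])
E
python3 - <<'E'
from h import *
d=pickle.load(open('f0.pkl','rb'))
f=d['top']; c=f['frame'][140:260,225:355,::-1]; cv2.imwrite('pics/topc.png',cv2.resize(c,None,fx=4.6,fy=4.6,interpolation=cv2.INTER_CUBIC))
f2=d['side']; c=f2['frame'][160:245,165:280,::-1]; cv2.imwrite('pics/sidec.png',cv2.resize(c,None,fx=6,fy=6,interpolation=cv2.INTER_CUBIC))
for p in [(205,90),(240,15),(200,150),(160,100),(255,110),(285,180),(238,166),(305,45)]: print(p,dep(f,*p).round(3))
E
```

```text
(205, 90) [ 0.557 -0.098  0.669]
(240, 15) [ 0.591 -0.121  0.701]
(200, 150) [ 0.526 -0.091  0.634]
(160, 100) [ 0.556 -0.067  0.655]
(255, 110) [ 0.55  -0.129  0.645]
(285, 180) [ 0.583 -0.194  0.044]
(238, 166) [ 0.617 -0.105  0.011]
(305, 45) [ 0.844 -0.241  0.059]
```

View pics/topc.png

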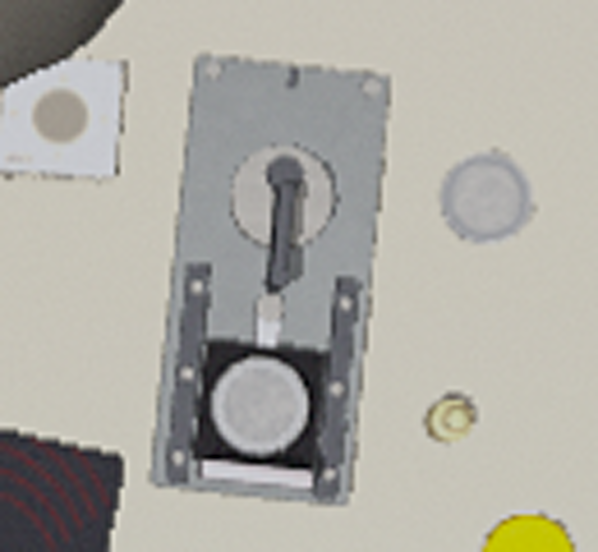

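View pics/sidec.png

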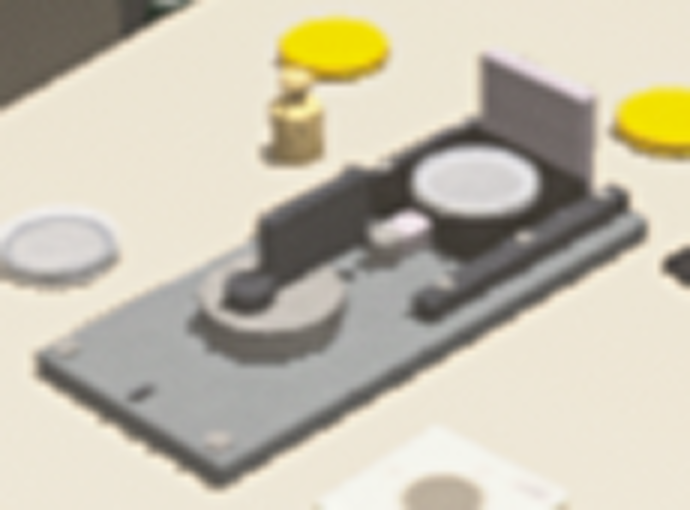

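The crops show the lever pointing back towards the carriage, so the cam is near its high point. In the top crop the bolt is at about (285,170), the lever tip at about (275,285), and the push plate at about (257,473). Now I'll measure these.

Run:
```python
from h import *
d=pickle.load(open('f0.pkl','rb'));f=d['top']
P=lambda x,y,z: onz(f,225+(x+.5)/4.6-.5,140+(y+.5)/4.6-.5,z)
fl,fr,rr,rl=[P(*p,.01)[:2] for p in((196,56),(390,76),(350,504),(152,484))]
print('corners',fl,fr,rr,rl,'len',np.linalg.norm(fl-rl),np.linalg.norm(fr-rr),'wid',np.linalg.norm(fl-fr),np.linalg.norm(rr-rl))
ce=(fl+fr+rr+rl)/4; ax=(fl+fr-rr-rl);yaw=np.arctan2(ax[1],ax[0]);print('centre',ce,'yaw',yaw,np.degrees(yaw))
# refined by mask grey
X=np.array([np.cos(yaw),np.sin(yaw)]);Y=np.array([-X[1],X[0]])
J=lambda p:np.array([(p[:2]-ce)@X,(p[:2]-ce)@Y])*1e3
print('bolt',J(P(285,168,.029)),'disc c',J(P(284,196,.022)),'coin',J(P(260,404,.024)),'plate top rear ',J(P(257,484,.051)),'front',J(P(257,462,.051)),'plate l,r',J(P(204,470,.051)),J(P(312,480,.051)))
print('lever tip top?',J(P(284,252,.048)),J(P(290,284,.048)), J(P(270,288,.022)))
print('weight',J(P(451,418,.02)),'spare',J(P(487,197,.007)),'block',J(P(62,116,.009)))
# depth-based lever points
R=f['range_z'];pts=[]
for v in range(165,210):
  for u in range(270,305):
    p=dep(f,u,v)
    if R[v,u]>0 and .035<p[2]<.06: pts.append(np.r_[J(p),p[2]*1e3])
pts=np.array(pts);print(len(pts));L=pts[pts[:,0]>-15];print('lever',np.c_[L].round(0).tolist())
q=pts[pts[:,0]<-40];print('plate',q.min(0),q.max(0),np.median(q,0))
```

```text
corners [ 0.6442262  -0.16336381] [ 0.63376873 -0.24637764] [ 0.45178685 -0.22294114] [ 0.46235895 -0.13987162] len 0.18337823582353308 0.18348481037047668 wid 0.08366991736867442 0.08373956571518752
centre [ 0.54803518 -0.19313855] yaw -0.12827031201007935 -7.349347515003782
bolt [44.54076058  0.43660963] disc c [33.72319343 -0.72466631] coin [-54.27809702   0.88967477] plate top rear  [-87.61190615   0.58003337] front [-78.82025861   1.45661809] plate l,r [-84.20240169  22.37260116] [-83.76112976 -21.32557957]
lever tip top? [ 7.25479983 -1.29092995] [-5.52025733 -4.99018452] [-5.50776931  1.36486371]
weight [-51.76172029 -79.57701733] spare [ 44.56018671 -88.44099897] block [59.8468875  96.13198489]
96
lever [[36.0, 2.0, 50.0], [36.0, 0.0, 48.0], [37.0, -2.0, 48.0], [35.0, 4.0, 44.0], [34.0, 2.0, 50.0], [34.0, 0.0, 51.0], [34.0, -1.0, 52.0], [32.0, 4.0, 48.0], [33.0, 2.0, 47.0], [33.0, -0.0, 48.0], [33.0, -2.0, 48.0], [31.0, 3.0, 45.0], [31.0, 2.0, 48.0], [30.0, -0.0, 50.0], [31.0, -2.0, 48.0], [28.0, 3.0, 49.0], [28.0, 2.0, 52.0], [29.0, -0.0, 50.0], [29.0, -2.0, 51.0], [27.0, 3.
[... 990 characters left out ...]
[5.0, -3.0, 46.0], [2.0, 3.0, 49.0], [2.0, 1.0, 50.0], [2.0, -1.0, 51.0], [3.0, -3.0, 47.0], [-0.0, 2.0, 48.0], [0.0, 1.0, 50.0], [0.0, -1.0, 48.0], [1.0, -3.0, 48.0], [-2.0, 4.0, 47.0], [-2.0, 3.0, 54.0], [-2.0, 0.0, 49.0], [-1.0, -1.0, 48.0], [-1.0, -3.0, 49.0], [-4.0, 4.0, 46.0], [-4.0, 2.0, 49.0], [-4.0, 0.0, 48.0], [-3.0, -2.0, 47.0], [-3.0, -4.0, 47.0], [-5.0, 3.0, 41.0], [-6.0, 2.0, 48.0], [-6.0, 0.0, 49.0], [-5.0, -2.0, 49.0], [-7.0, 1.0, 38.0], [-7.0, -1.0, 40.0]]Traceback (most recent call last):
  File "<stdin>", line 20, in <module>
    return umr_minimum(a, axis, None, out, keepdims, initial, where)
ValueError: zero-size array to reduction operation minimum which has no identity
```

The numbers agree with the description: the jig measures 183.5 x 83.7 mm, the bolt is at x = 44.5 (given as 42.5), and the lever is at almost exactly 3.14. I can turn it either way. Before travelling, I'll check obstacle heights along the path.

Run:
```python
from h import *
d=pickle.load(open('f0.pkl','rb'))
A=np.array([.149,.633]);B=np.array([.5,-.19])
G={}
for n in d:
  f=d[n];R=f['range_z'];
  for v in range(0,384,2):
    for u in range(0,512,2):
      if R[v,u]>0:
        p=dep(f,u,v)
        if p[2]>.12 and 0.05<p[0]<1 and -.45<p[1]<.9: k=(round(p[0]*10),round(p[1]*10)); g=G.setdefault((n,)+k,[9,-9,0]);g[0]=min(g[0],p[2]);g[1]=max(g[1],p[2]);g[2]+=1
for k in sorted(G): 
  if G[k][2]>3: print(k[0],k[1]/10,k[2]/10,np.round(G[k],2))
```

```text
side 0.1 0.0 [1.20e-01 3.30e-01 7.21e+02]
side 0.4 0.1 [1.20e-01 2.70e-01 4.11e+02]
side 0.4 0.2 [1.20e-01 1.90e-01 1.98e+02]
side 0.5 0.1 [1.90e-01 3.00e-01 4.72e+02]
side 0.5 0.2 [1.200e-01 3.000e-01 1.541e+03]
side 0.5 0.3 [ 0.12  0.14 11.  ]
side 0.9 -0.2 [1.20e-01 2.90e-01 2.25e+02]
side 1.0 0.0 [0.15 0.15 5.  ]
top 0.4 0.1 [1.20e-01 2.90e-01 1.43e+02]
top 0.4 0.2 [ 0.12  0.21 64.  ]
top 0.5 -0.1 [6.100e-01 6.700e-01 1.302e+03]
top 0.5 0.1 [  0.22   0.3  150.  ]
top 0.5 0.2 [1.30e-01 3.10e-01 3.44e+02]
top 0.5 0.3 [ 0.12  0.25 71.  ]
top 0.6 -0.2 [ 0.61  0.65 62.  ]
top 0.6 -0.1 [6.200e-01 7.000e-01 2.854e+03]
top 0.6 0.0 [ 0.62  0.64 31.  ]
top 0.9 -0.3 [ 0.12  0.2  18.  ]
top 0.9 -0.2 [ 0.12  0.19 61.  ]
```

```bash
cat > go.py <<'E'
import sys,numpy as np
from scipy.spatial.transform import Rotation as Ro
from cell import arm
# usage: go.py az_deg  x,y,z ...   (world TCP waypoints; tool down, tool x at azimuth)
o=arm.get_obs();q=o['ee_rot'];R=Ro.from_quat([q[1],q[2],q[3],q[0]]);p=o['eef_pos']
print('t',round(o['t'],2),'p',p.round(4),'az',np.degrees(np.arctan2(*R.as_matrix()[1::-1,0])).round(2),'tilt',R.as_matrix()[:2,2].round(4),'F',o['contact_force'].round(1),'j',np.round(o['joint_pos'],2),'w',round(o['grip_width'],3))
if len(sys.argv)>1:
    a=np.radians(float(sys.argv[1]));X=np.array([np.cos(a),np.sin(a),0]);Z=np.array([0,0,-1.]);T=Ro.from_matrix(np.c_[X,np.cross(Z,X),Z])
    print('turn',((R.inv()*T).as_rotvec()/(2*np.pi)).round(4))
    for w in sys.argv[2:]:
        print((R.inv().apply(np.array(eval(w))-p)/.15).round(3).tolist())
E
python3 go.py 63 .149,.633,.53 .21,.51,.53
```

```text
t 0.1 p [0.1487 0.6324 0.4038] az 76.78 tilt [-0.0004 -0.0017] F [-0.2  1.1  0. ] j [-1.08  0.5  -0.43  1.55  0.22  1.14 -0.21] w 0.085
turn [0.     0.0003 0.0383]
[0.003, 0.001, -0.842]
[-0.703, 0.585, -0.84]
```

Call:
step_arm(
  plan=[
    [[0,0,-0.84],[0,0,0],-1],
    [[0,0,-0.84],[0,0,0],-1],
    [[0,0,-0.84],[0,0,0],-1],
    [[-0.7,0.58,-0.84],[0,0,0.04],-1],
    [[-0.7,0.58,-0.84],[0,0,0.04],-1],
    [[-0.7,0.58,-0.84],[0,0,0.04],-1],
    [[-0.7,0.58,-0.84],[0,0,0.04],-1],
  ],
  newtons=40,
)

```text
t: 0.68
eef_pos: [0.2132, 0.5058, 0.5306]
ee_rot: [0.002, 0.857, 0.515, 0.0]
contact_force: [0.9, -0.1, -0.4]
grip_width: 0.0007
```

```bash
python3 go.py 46 .27,.39,.53 .3,.33,.53
```

```text
t 0.68 p [0.2132 0.5058 0.5306] az 61.99 tilt [ 0.0028 -0.0037] F [ 0.9 -0.1 -0.4] j [-0.9   0.21 -0.37  1.64  0.08  1.31 -0.21] w 0.001
turn [0.0007 0.0002 0.0444]
[-0.503, 0.697, 0.008]
[-0.763, 1.061, 0.01]
```

Call:
step_arm(
  plan=[
    [[-0.7,0.95,0],[0,0,0.045],-1],
    [[-0.7,0.95,0],[0,0,0.045],-1],
    [[-0.7,0.95,0],[0,0,0.045],-1],
    [[-0.7,0.95,0],[0,0,0.045],-1],
    [[-0.7,0.95,0],[0,0,0.045],-1],
  ],
)

```text
t: 1.1
eef_pos: [0.2901, 0.3458, 0.5304]
ee_rot: [0.002, 0.921, 0.389, -0.0]
contact_force: [0.8, 0.4, -0.3]
grip_width: 0.0003
```

```bash
python3 go.py 28 .34,.2,.53
```

```text
t 1.1 p [0.2901 0.3458 0.5304] az 45.73 tilt [ 0.0011 -0.0032] F [ 0.8  0.4 -0.3] j [-0.71  0.01 -0.23  1.86  0.    1.28 -0.14] w 0.0
turn [0.0005 0.0002 0.0492]
[-0.464, 0.917, 0.006]
```

Call:
step_arm(
  plan=[
    [[-0.46,0.92,0],[0,0,0.049],-1],
    [[-0.46,0.92,0],[0,0,0.049],-1],
    [[-0.46,0.92,0],[0,0,0.049],-1],
    [[-0.46,0.92,0],[0,0,0.049],-1],
    [[-0.46,0.92,0],[0,0,0.049],-1],
  ],
)

```text
t: 1.52
eef_pos: [0.3406, 0.2005, 0.5305]
ee_rot: [0.001, 0.97, 0.242, -0.0]
contact_force: [-0.3, 0.1, -0.5]
grip_width: -0.0002
```

```bash
python3 go.py 10 .37,.055,.53
```

```text
t 1.52 p [0.3406 0.2005 0.5305] az 28.02 tilt [ 0.0003 -0.002 ] F [-0.3  0.1 -0.5] j [-0.54 -0.11 -0.05  1.97 -0.    1.29 -0.11] w -0.0
turn [0.0003 0.0001 0.0501]
[-0.283, 0.948, 0.006]
```

Call:
step_arm(
  plan=[
    [[-0.28,0.95,0],[0,0,0.05],-1],
    [[-0.28,0.95,0],[0,0,0.05],-1],
    [[-0.28,0.95,0],[0,0,0.05],-1],
    [[-0.28,0.95,0],[0,0,0.05],-1],
    [[-0.28,0.95,0],[0,0,0.05],-1],
  ],
)

```text
t: 1.93
eef_pos: [0.3705, 0.0564, 0.5307]
ee_rot: [0.001, 0.996, 0.088, 0.0]
contact_force: [0.8, 0.7, -0.0]
grip_width: 0.0
```

```bash
python3 go.py -7.3 .39,-.08,.43
```

```text
t 1.93 p [0.3705 0.0564 0.5307] az 10.1 tilt [ 0.0002 -0.001 ] F [ 0.8  0.7 -0. ] j [-0.38 -0.16  0.14  2.01  0.02  1.29 -0.08] w 0.0
turn [ 0.0002 -0.      0.0483]
[-0.032, 0.918, 0.672]
```

Call:
step_arm(
  plan=[
    [[-0.03,0.92,0.67],[0,0,0.048],-1],
    [[-0.03,0.92,0.67],[0,0,0.048],-1],
    [[-0.03,0.92,0.67],[0,0,0.048],-1],
    [[-0.03,0.92,0.67],[0,0,0.048],-1],
    [[-0.03,0.92,0.67],[0,0,0.048],-1],
    [[-0.03,0.92,0.67],[0,0,0.048],-1],
  ],
)

```text
t: 2.43
eef_pos: [0.3903, -0.0762, 0.4285]
ee_rot: [0.0, 0.998, -0.06, -0.002]
contact_force: [-0.6, 0.4, -0.4]
grip_width: -0.0002
```

```bash
python3 go.py -7.3 .45,-.22,.32
```

```text
t 2.43 p [ 0.3903 -0.0762  0.4285] az -6.9 tilt [-0.0041 -0.0002] F [-0.6  0.4 -0.4] j [-0.21 -0.03  0.33  2.13  0.01  1.05 -0.01] w -0.0
turn [0.0001 0.0006 0.0011]
[0.513, 0.903, 0.722]
```

Call:
step_arm(
  plan=[
    [[0.5,0.9,0.72],[0,0,0],-1],
    [[0.5,0.9,0.72],[0,0,0],-1],
    [[0.5,0.9,0.72],[0,0,0],-1],
    [[0.5,0.9,0.72],[0,0,0],-1],
    [[0.5,0.9,0.72],[0,0,0],-1],
    [[0.5,0.9,0.72],[0,0,0],-1],
    [[0.5,0.9,0.72],[0,0,0],-1],
  ],
)

```text
t: 3.02
eef_pos: [0.4503, -0.2172, 0.3216]
ee_rot: [-0.001, 0.998, -0.058, -0.001]
contact_force: [0.4, 0.2, 0.4]
grip_width: 0.0001
```

```bash
python3 go.py -7.3
python3 - <<'E'
from h import *
from cell import arm
for n in('wrist','side'):
  f=arm.grab_frame(n); cv2.imwrite(f'pics/{n}1.png',f['frame'][:,:,::-1]); pickle.dump(f,open(f'{n}1.pkl','wb'))
E
```

```text
t 3.02 p [ 0.4503 -0.2172  0.3216] az -6.69 tilt [-0.0017  0.0012] F [0.4 0.2 0.4] j [ 0.02  0.33  0.44  2.02 -0.19  0.83  0.46] w 0.0
turn [-0.0002  0.0003  0.0017]
```

View pics/wrist1.png

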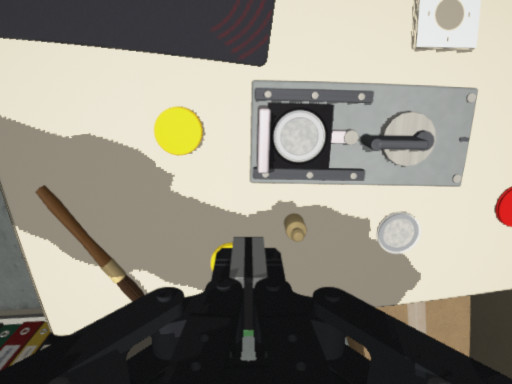

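View pics/side1.png

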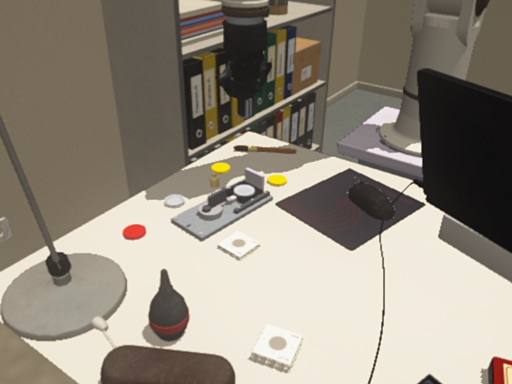

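The wrist view shows the jig with corners at about (252,81), (476,88), (465,187) and (251,184). The bolt is at (425,139), the lever tip at about (366,143), and the plate top at x≈264. I'll measure again with this camera.

```bash
python3 - <<'E'
from h import *
f=pickle.load(open('wrist1.pkl','rb'))
P=lambda u,v,z:onz(f,u,v,z)[:2]
rl,fl,fr,rr=[P(*p,.01) for p in((252,81),(476,88),(465,187),(251,184))]
print(np.linalg.norm(fl-rl),np.linalg.norm(fr-rr),np.linalg.norm(fl-fr),np.linalg.norm(rr-rl))
ce=(fl+fr+rr+rl)/4;ax=fl+fr-rr-rl;yaw=np.arctan2(ax[1],ax[0]);print(ce,np.degrees(yaw))
ce0=np.array([.54804,-.19314]);X=np.array([np.cos(-.1283),np.sin(-.1283)]);Y=np.array([-X[1],X[0]])
J=lambda p:np.array([(p-ce0)@X,(p-ce0)@Y])*1e3
for n,p,z in(('bolt',(425,139),.029),('disc',(409,138),.022),('levertip',(366,143),.048),('coin',(300,136),.022),('plateTL',(264,110),.051),('plateBR',(264,172),.051),('rear',(258,140),.051),('front',(270,140),.051)): print(n,J(P(*p,z)).round(1))
E
python3 go.py -7.3
```

```text
0.18186145335983656 0.1873687154444049 0.08403425734593141 0.08369763957186897
[ 0.54734746 -0.19425844] -7.436310352309974
bolt [41.4  0.6]
disc [31.7  0.1]
levertip [-11.6  -0.4]
coin [-55.2  -0. ]
plateTL [-84.9  21.6]
plateBR [-83.9 -21.9]
rear [-88.6   1. ]
front [-80.3   1.1]
t 3.12 p [ 0.4502 -0.2163  0.3228] az -6.58 tilt [0.0006 0.0014] F [-0.8  0.  -0.1] j [ 0.02  0.33  0.44  2.02 -0.19  0.83  0.46] w 0.0
turn [-0.0002 -0.0001  0.002 ]
```

```bash
cat > wp.py <<'E'
import numpy as np
ce=np.array([.5477,-.1937]);yaw=np.radians(-7.38);X=np.array([np.cos(yaw),np.sin(yaw)]);Y=np.array([-X[1],X[0]])
def W(jx,jy,tip): p=ce+X*jx*1e-3+Y*jy*1e-3; return f'{p[0]:.4f},{p[1]:.4f},{.173+tip:.4f}'
def lev(deg,r=34,gap=0):
    t=np.radians(deg);n=np.array([-np.sin(t),np.cos(t)]);h=14.5*abs(n[0])+11*abs(n[1])+3.5+gap
    p=r*np.array([np.cos(t),np.sin(t)])+h*n; return W(42.5+p[0],p[1],.030)
E
python3 -c "
from wp import *
print(W(8.5,-32,.1),W(8.5,-32,.03))" ; python3 go.py -7.4 $(python3 -c "
from wp import *
print(W(8.5,-32,.1),W(8.5,-32,.03))")
```

```text
0.5520,-0.2265,0.2730 0.5520,-0.2265,0.2030
t 3.12 p [ 0.4502 -0.2163  0.3228] az -6.58 tilt [0.0006 0.0014] F [-0.8  0.  -0.1] j [ 0.02  0.33  0.44  2.02 -0.19  0.83  0.46] w 0.0
turn [-0.0002 -0.0001  0.0023]
[0.682, -0.01, 0.332]
[0.682, -0.009, 0.799]
```

Call:
step_arm(
  plan=[
    [[0.68,-0.01,0.33],[0,0,0.002],-1],
    [[0.68,-0.01,0.33],[0,0,0.002],-1],
    [[0.68,-0.01,0.33],[0,0,0.002],-1],
    [[0.68,-0.01,0.33],[0,0,0.002],-1],
    [[0.68,-0.01,0.5],[0,0,0.002],-1],
    [[0.68,-0.01,0.65],[0,0,0.002],-1],
    [[0.68,-0.01,0.8],[0,0,0.002],-1],
    [[0.68,-0.01,0.8],[0,0,0.002],-1],
    [[0.68,-0.01,0.8],[0,0,0.002],-1],
  ],
)

```text
t: 3.87
eef_pos: [0.5506, -0.2271, 0.2026]
ee_rot: [-0.001, 0.998, -0.064, -0.001]
contact_force: [0.3, -0.2, -0.0]
grip_width: 0.0003
```

```bash
python3 - <<'E'
from h import *
from cell import arm
for n in('wrist','side'):
  f=arm.grab_frame(n); cv2.imwrite(f'pics/{n}2.png',f['frame'][:,:,::-1]); pickle.dump(f,open(f'{n}2.pkl','wb'))
  if n=='side': cv2.imwrite('pics/side2c.png',cv2.resize(f['frame'][120:250,150:300,::-1],None,fx=4,fy=4))
E
python3 go.py -7.4 $(python3 -c "
from wp import *
print(*[lev(d) for d in range(180,59,-10)])")
```

```text
t 3.97 p [ 0.5517 -0.2284  0.2043] az -7.41 tilt [ 0.0028 -0.0003] F [ 0.4 -0.5  0.5] j [ 0.08  0.66  0.35  1.84 -0.33  0.7   0.49] w -0.0
turn [-0.     -0.0004 -0.    ]
[0.001, -0.129, 0.009]
[-0.015, -0.154, 0.009]
[-0.029, -0.186, 0.009]
[-0.037, -0.222, 0.009]
[-0.038, -0.263, 0.009]
[-0.029, -0.307, 0.009]
[-0.01, -0.35, 0.009]
[0.018, -0.391, 0.009]
[0.058, -0.426, 0.009]
[0.107, -0.453, 0.009]
[0.137, -0.472, 0.009]
[0.173, -0.486, 0.009]
[0.216, -0.494, 0.01]
```

View pics/side2c.png

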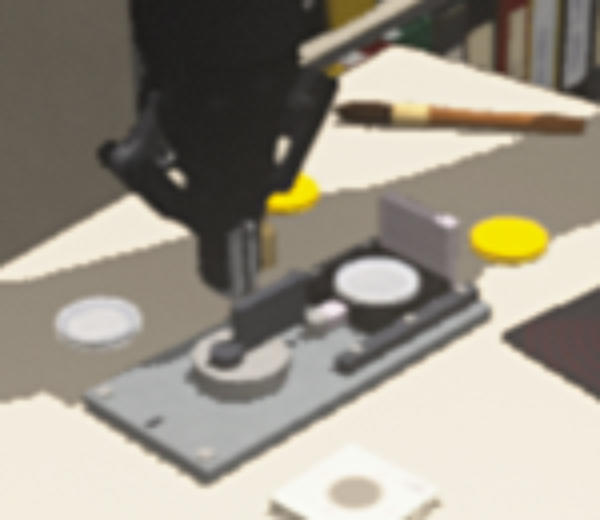

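View pics/wrist2.png

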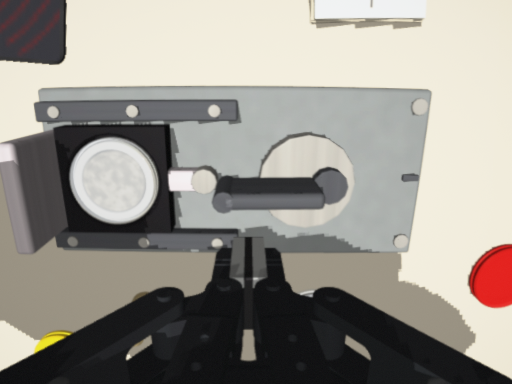

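The closed fingers are right of the lever near its outer part, at about (248,250) in the wrist view, and clear of the carriage. I'll push clockwise.

Call:
step_arm(
  plan=[
    [[0,-0.08,0.01],[0,0,0],-1],
    [[0,-0.13,0.01],[0,0,0],-1],
    [[-0.015,-0.155,0.01],[0,0,0],-1],
    [[-0.03,-0.185,0.01],[0,0,0],-1],
    [[-0.037,-0.22,0.01],[0,0,0],-1],
    [[-0.038,-0.26,0.01],[0,0,0],-1],
    [[-0.03,-0.305,0.01],[0,0,0],-1],
    [[-0.01,-0.35,0.01],[0,0,0],-1],
    [[-0.01,-0.35,0.01],[0,0,0],-1],
  ],
)

```text
t: 4.72
eef_pos: [0.556, -0.1747, 0.2002]
ee_rot: [-0.001, 0.998, -0.064, -0.001]
contact_force: [-0.7, -1.1, 1.4]
grip_width: -0.0
```

```bash
python3 - <<'E'
from h import *
from cell import arm
for n in('wrist',):
  f=arm.grab_frame(n); cv2.imwrite(f'pics/{n}3.png',f['frame'][:,:,::-1]); pickle.dump(f,open(f'{n}3.pkl','wb'))
E
python3 go.py -7.4 $(python3 -c "
from wp import *
print(*[lev(d) for d in range(120,-1,-10)])")
```

```text
t 4.77 p [ 0.5559 -0.1749  0.2001] az -7.37 tilt [-0.002   0.0018] F [-0.4  0.3  0.4] j [-0.01  0.65  0.35  1.87 -0.33  0.68  0.41] w 0.0
turn [-0.0002  0.0003  0.0001]
[0.008, 0.007, -0.019]
[0.037, -0.035, -0.019]
[0.076, -0.069, -0.019]
[0.125, -0.096, -0.019]
[0.155, -0.115, -0.019]
[0.192, -0.129, -0.019]
[0.234, -0.137, -0.02]
[0.28, -0.135, -0.02]
[0.328, -0.123, -0.02]
[0.374, -0.099, -0.02]
[0.415, -0.064, -0.02]
[0.449, -0.019, -0.02]
[0.472, 0.034, -0.02]
```

View pics/wrist3.png

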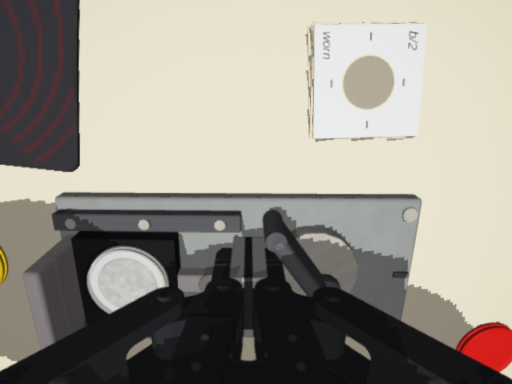

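The lever has turned to about 120°, pointing from the bolt to the tip at (275,225), and the carriage hasn't moved. I'll keep going.

Call:
step_arm(
  plan=[
    [[0.037,-0.035,-0.01],[0,0,0],-1],
    [[0.076,-0.069,-0.01],[0,0,0],-1],
    [[0.125,-0.096,-0.01],[0,0,0],-1],
    [[0.155,-0.115,-0.01],[0,0,0],-1],
    [[0.19,-0.13,-0.01],[0,0,0],-1],
    [[0.234,-0.137,-0.01],[0,0,0],-1],
    [[0.28,-0.135,-0.01],[0,0,0],-1],
    [[0.328,-0.123,-0.01],[0,0,0],-1],
    [[0.374,-0.1,-0.01],[0,0,0],-1],
    [[0.415,-0.064,-0.01],[0,0,0],-1],
    [[0.45,-0.02,-0.01],[0,0,0],-1],
    [[0.45,-0.02,-0.01],[0,0,0],-1],
  ],
)

```text
t: 5.77
eef_pos: [0.6251, -0.1836, 0.2026]
ee_rot: [0.0, 0.998, -0.065, 0.002]
contact_force: [0.7, 1.1, -0.3]
grip_width: 0.0001
```

```bash
python3 - <<'E'
from h import *
from cell import arm
for n in('wrist',):
  f=arm.grab_frame(n); cv2.imwrite(f'pics/{n}4.png',f['frame'][:,:,::-1]); pickle.dump(f,open(f'{n}4.pkl','wb'))
E
python3 go.py -7.4 $(python3 -c "
from wp import *
print(*[lev(d) for d in (10,0,-5)],lev(0,gap=12))")
```

```text
t 5.82 p [ 0.625  -0.1834  0.2027] az -7.5 tilt [ 0.0035 -0.0012] F [ 0.3 -0.2  0.3] j [-0.01  0.73  0.35  1.69 -0.34  0.77  0.37] w -0.0
turn [ 0.0001 -0.0006 -0.0003]
[-0.015, -0.015, -0.002]
[0.008, 0.038, -0.002]
[0.016, 0.05, -0.002]
[0.008, -0.043, -0.002]
```

View pics/wrist4.png

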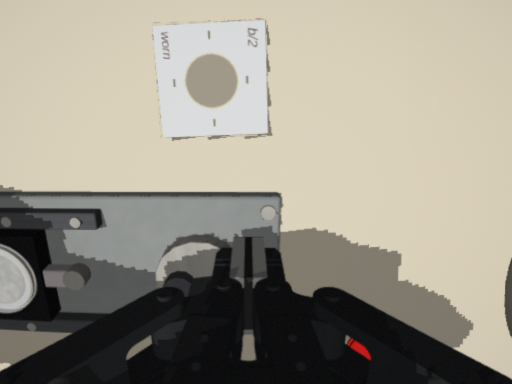

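The lever is hidden under the fingers. I'll finish the turn to 0, then back off to the left and up to look.

Call:
step_arm(
  plan=[
    [[0.0,0.01,0],[0,0,0],-1],
    [[0.008,0.036,0],[0,0,0],-1],
    [[0.01,0.036,0],[0,0,0],-1],
    [[0,-0.1,0],[0,0,0],-1],
    [[0,-0.1,0],[0,0,0],-1],
    [[0,-0.1,-0.2],[0,0,0],-1],
    [[0,-0.1,-0.45],[0,0,0],-1],
    [[-0.4,-0.1,-0.6],[0,0,0],-1],
    [[-0.6,0.3,-0.6],[0,0,0],-1],
    [[-0.8,0.5,-0.6],[0,0,0],-1],
    [[-0.8,0.5,-0.6],[0,0,0],-1],
  ],
)

```text
t: 6.73
eef_pos: [0.493, -0.2427, 0.2933]
ee_rot: [0.001, 0.998, -0.065, 0.001]
contact_force: [0.5, -1.6, -0.2]
grip_width: 0.0003
```

```bash
python3 - <<'E'
from h import *
from cell import arm
for n in('wrist',):
  f=arm.grab_frame(n); cv2.imwrite(f'pics/{n}5.png',f['frame'][:,:,::-1]); pickle.dump(f,open(f'{n}5.pkl','wb'))
E
python3 go.py -7.4
```

```text
t 6.78 p [ 0.4862 -0.2495  0.2933] az -8.0 tilt [-0.0035 -0.0043] F [-7.1 -4.6  0.8] j [ 0.07  0.46  0.44  1.93 -0.25  0.81  0.51] w -0.0
turn [ 0.0007  0.0005 -0.0017]
```

View pics/wrist5.png

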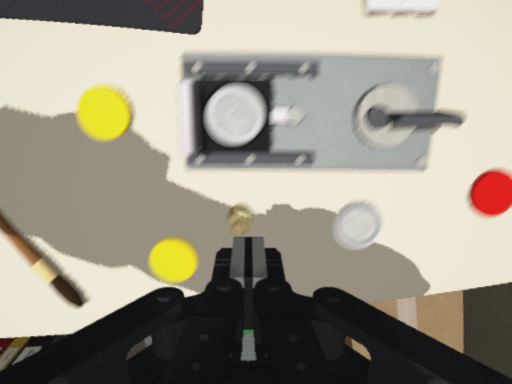

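The lever now points straight away from the carriage: bolt at (377,116), tip at (460,119), parallel to the jig edge. The carriage is still back and the bystanders look unmoved. Next I go behind the plate.

```bash
python3 go.py -7.4 $(python3 -c "
from wp import *
print(W(-120,0,.115),W(-120,0,.03))")
```

```text
t 6.78 p [ 0.4862 -0.2495  0.2933] az -8.0 tilt [-0.0035 -0.0043] F [-7.1 -4.6  0.8] j [ 0.07  0.46  0.44  1.93 -0.25  0.81  0.51] w -0.0
turn [ 0.0007  0.0005 -0.0017]
[-0.445, -0.417, 0.035]
[-0.444, -0.419, 0.602]
```

Call:
step_arm(
  plan=[
    [[-0.44,-0.42,0],[0,0,0],-1],
    [[-0.44,-0.42,0],[0,0,0],-1],
    [[-0.44,-0.42,0],[0,0,0],-1],
    [[-0.44,-0.42,0],[0,0,0],-1],
    [[-0.44,-0.42,0],[0,0,0],-1],
    [[-0.44,-0.42,0],[0,0,0],-1],
  ],
)

```text
t: 7.28
eef_pos: [0.4385, -0.1711, 0.2928]
ee_rot: [0.001, 0.998, -0.065, 0.001]
contact_force: [-0.0, -0.5, 0.4]
grip_width: 0.0001
```

```bash
python3 - <<'E'
from h import *
from cell import arm
for n in('wrist',):
  f=arm.grab_frame(n); cv2.imwrite(f'pics/{n}6.png',f['frame'][:,:,::-1]); pickle.dump(f,open(f'{n}6.pkl','wb'))
E
python3 go.py -7.4 $(python3 -c "
from wp import *
print(W(-120,0,.115),W(-120,0,.03))")
```

```text
t 7.33 p [ 0.4385 -0.1712  0.2927] az -7.5 tilt [ 0.0017 -0.0013] F [-0.2 -0.5  0.4] j [-0.07  0.33  0.44  2.11 -0.21  0.74  0.38] w -0.0
turn [ 0.0002 -0.0003 -0.0003]
[-0.059, 0.055, 0.031]
[-0.06, 0.055, 0.598]
```

View pics/wrist6.png

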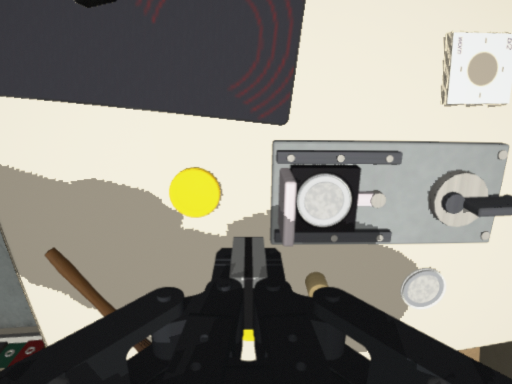

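Call:
step_arm(
  plan=[
    [[-0.06,0.055,0],[0,0,0],-1],
    [[-0.06,0.055,0.2],[0,0,0],-1],
    [[-0.06,0.055,0.45],[0,0,0],-1],
    [[-0.06,0.055,0.6],[0,0,0],-1],
    [[-0.06,0.055,0.6],[0,0,0],-1],
    [[-0.06,0.055,0.6],[0,0,0],-1],
  ],
)

```text
t: 7.83
eef_pos: [0.4265, -0.1782, 0.2014]
ee_rot: [0.0, 0.998, -0.066, -0.002]
contact_force: [-0.5, -0.3, 0.9]
grip_width: -0.0002
```

```bash
python3 - <<'E'
from h import *
from cell import arm
for n in('side',):
  f=arm.grab_frame(n); cv2.imwrite(f'pics/{n}7.png',cv2.resize(f['frame'][120:250,150:300,::-1],None,fx=4,fy=4)); pickle.dump(f,open(f'{n}7.pkl','wb'))
E
python3 go.py -7.4 $(python3 -c "
from wp import *
print(W(-102.5,0,.03),W(-84,0,.03),W(-66.5,0,.03),W(-64,0,.03),W(-110,0,.03))")
```

```text
t 7.88 p [ 0.4273 -0.1783  0.2025] az -7.54 tilt [-0.0007 -0.0006] F [ 0.  -0.8  0. ] j [ 0.03  0.5   0.36  2.16 -0.33  0.54  0.51] w 0.0
turn [ 0.0001  0.0001 -0.0004]
[0.125, -0.002, -0.003]
[0.249, -0.002, -0.003]
[0.366, -0.002, -0.003]
[0.382, -0.002, -0.003]
[0.076, -0.002, -0.003]
```

View pics/side7.png

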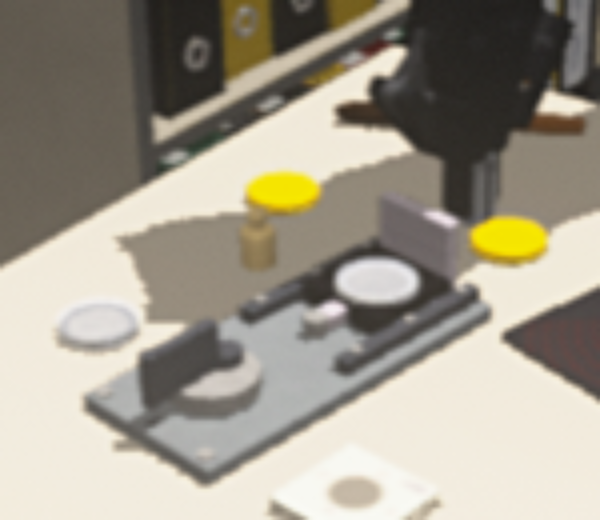

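The fingers are behind the plate, and the lever visibly points to the front. I'll push slowly, at about 4 mm per row.

Call:
step_arm(
  plan=[
    [[0.08,0,0],[0,0,0],-1],
    [[0.11,0,0],[0,0,0],-1],
    [[0.13,0,0],[0,0,0],-1],
    [[0.15,0,0],[0,0,0],-1],
    [[0.17,0,0],[0,0,0],-1],
    [[0.19,0,0],[0,0,0],-1],
    [[0.21,0,0],[0,0,0],-1],
    [[0.23,0,0],[0,0,0],-1],
    [[0.25,0,0],[0,0,0],-1],
    [[0.27,0,0],[0,0,0],-1],
    [[0.29,0,0],[0,0,0],-1],
    [[0.29,0,0],[0,0,0],-1],
  ],
)

```text
t: 8.88
eef_pos: [0.4714, -0.1829, 0.2022]
ee_rot: [0.0, 0.998, -0.065, 0.0]
contact_force: [0.2, 0.3, -0.5]
grip_width: -0.0002
```

```bash
python3 - <<'E'
from h import *
from cell import arm
for n in('wrist',):
  f=arm.grab_frame(n); cv2.imwrite(f'pics/{n}8.png',f['frame'][:,:,::-1]); pickle.dump(f,open(f'{n}8.pkl','wb'))
E
python3 go.py -7.4 $(python3 -c "
from wp import *
print(W(-66.5,0,.03),W(-64,0,.03))")
```

```text
t 8.93 p [ 0.4713 -0.1828  0.2022] az -7.44 tilt [ 0.0011 -0.0004] F [-0.9  0.9 -0.7] j [ 0.02  0.55  0.36  2.06 -0.34  0.58  0.49] w -0.001
turn [ 0.     -0.0002 -0.0001]
[0.071, 0.007, -0.005]
[0.087, 0.007, -0.005]
```

View pics/wrist8.png

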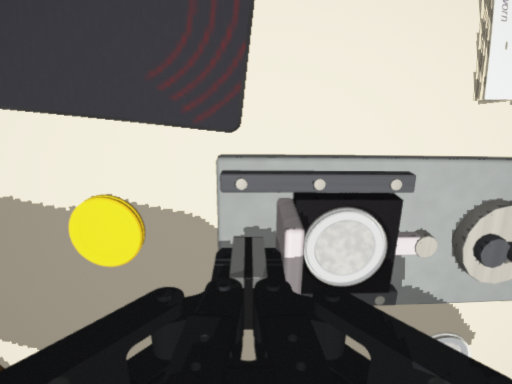

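The carriage is moving and the coin is seated in the nest at (345,246). I'll continue in small increments to the stop and watch the force.

Call:
step_arm(
  plan=[
    [[0.02,0,0],[0,0,0],-1],
    [[0.035,0,0],[0,0,0],-1],
    [[0.05,0,0],[0,0,0],-1],
    [[0.06,0,0],[0,0,0],-1],
    [[0.07,0,0],[0,0,0],-1],
    [[0.07,0,0],[0,0,0],-1],
  ],
)

```text
t: 9.43
eef_pos: [0.4813, -0.1842, 0.2021]
ee_rot: [0.0, 0.998, -0.065, 0.0]
contact_force: [-0.2, 0.5, 0.3]
grip_width: 0.0005
```

```bash
python3 - <<'E'
from h import *
from cell import arm
f=arm.grab_frame('wrist'); cv2.imwrite('pics/wrist9.png',f['frame'][:,:,::-1]); pickle.dump(f,open('wrist9.pkl','wb'))
E
python3 go.py -7.4 $(python3 -c "
from wp import *
print(W(-66.5,0,.03),W(-64,0,.03))")
```

```text
t 9.48 p [ 0.4813 -0.1842  0.2021] az -7.45 tilt [ 0.0003 -0.0001] F [-0.9  0.2 -0.2] j [ 0.02  0.56  0.36  2.04 -0.34  0.6   0.48] w 0.0
turn [ 0.     -0.0001 -0.0002]
[0.004, 0.006, -0.006]
[0.021, 0.006, -0.006]
```

View pics/wrist9.png

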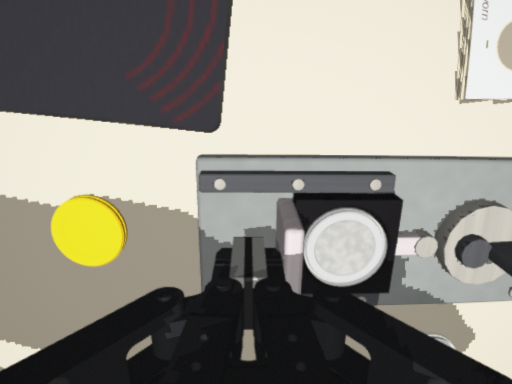

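```bash
cat > meas.py <<'E'
from h import *
import sys
from wp import ce,X,Y
def J(p): return np.array([(p[:2]-ce)@X,(p[:2]-ce)@Y])*1e3
f=pickle.load(open(sys.argv[1],'rb'))
for a in sys.argv[2:]:
    u,v,z=eval(a); print(a,J(onz(f,u,v,z)).round(1))
E
python3 meas.py wrist9.pkl 345,246,.024 425,246,.022 472,249,.029 200,156,.01
python3 meas.py wrist6.pkl 324,200,.024 378,200,.022 453,203,.029 272,142,.01
```

```text
345,246,.024 [-21.9   2.4]
425,246,.022 [18.6  0.9]
472,249,.029 [38.3  2.4]
200,156,.01 [-90.5  42.9]
324,200,.024 [-56.    1.4]
378,200,.022 [-15.    0.6]
453,203,.029 [39.4  0.3]
272,142,.01 [-93.8  41.6]
```

The coin has moved 31 to 34 mm, so only a few mm remain.

Call:
step_arm(
  plan=[
    [[0.01,0,0],[0,0,0],-1],
    [[0.02,0,0],[0,0,0],-1],
    [[0.03,0,0],[0,0,0],-1],
    [[0.03,0,0],[0,0,0],-1],
    [[0.03,0,0],[0,0,0],-1],
  ],
)

```text
t: 9.9
eef_pos: [0.4839, -0.1847, 0.2019]
ee_rot: [-0.001, 0.998, -0.065, -0.002]
contact_force: [-7.5, 0.9, 5.2]
grip_width: -0.0002
```

```bash
python3 go.py -7.4 .4857,-.1846,.202
```

```text
t 9.9 p [ 0.4839 -0.1847  0.2019] az -7.49 tilt [-0.0041  0.0016] F [-7.5  0.9  5.2] j [ 0.02  0.57  0.36  2.03 -0.34  0.61  0.48] w -0.0
turn [-0.0002  0.0007 -0.0003]
[0.012, -0.002, -0.001]
```

The force has risen to 7.5 N and the arm lags its target, so this looks like the stop. One more firm nudge to confirm, then back off and up.

Call:
step_arm(
  plan=[
    [[0.01,0,0],[0,0,0],-1],
    [[0.015,0,0],[0,0,0],-1],
    [[0.015,0,0],[0,0,0],-1],
    [[0.015,0,0],[0,0,0],-1],
  ],
)

```text
t: 10.23
eef_pos: [0.4845, -0.1849, 0.2016]
ee_rot: [-0.001, 0.998, -0.066, -0.004]
contact_force: [-12.2, 1.3, 10.1]
grip_width: -0.0002
```

```bash
python3 go.py
```

```text
t 10.23 p [ 0.4845 -0.1849  0.2016] az -7.52 tilt [-0.0077  0.0029] F [-12.2   1.3  10.1] j [ 0.02  0.57  0.36  2.03 -0.34  0.61  0.48] w -0.0
```

Force is up to 12 N with only 0.6 mm more motion, so the carriage is hard against the stop. I'll retreat straight back, then up.

Call:
step_arm(
  plan=[
    [[-0.05,0,0],[0,0,0],-1],
    [[-0.15,0,0],[0,0,0],-1],
    [[-0.25,0,0],[0,0,0],-1],
    [[-0.25,0,-0.3],[0,0,0],-1],
    [[-0.25,0,-0.6],[0,0,0],-1],
    [[-0.25,0.3,-0.7],[0,0,0],-1],
    [[-0.25,0.5,-0.7],[0,0,0],-1],
    [[-0.25,0.5,-0.7],[0,0,0],-1],
    [[-0.25,0.5,-0.7],[0,0,0],-1],
  ],
)

```text
t: 10.98
eef_pos: [0.4408, -0.2571, 0.3084]
ee_rot: [0.001, 0.998, -0.067, 0.002]
contact_force: [0.1, 0.5, -0.9]
grip_width: -0.0
```

```bash
python3 - <<'E'
from h import *
from cell import arm
for n in ('wrist','side'):
  f=arm.grab_frame(n); pickle.dump(f,open(n+'10.pkl','wb'))
  im=f['frame'][:,:,::-1]
  cv2.imwrite(f'pics/{n}10.png',im if n=='wrist' else cv2.resize(im[120:250,150:300],None,fx=4,fy=4))
E
python3 go.py
```

```text
t 11.08 p [ 0.441  -0.2541  0.307 ] az -7.47 tilt [0.0005 0.0005] F [-0.3  0.8  0. ] j [ 0.07  0.38  0.48  2.01 -0.24  0.81  0.56] w 0.0
```

View pics/wrist10.png

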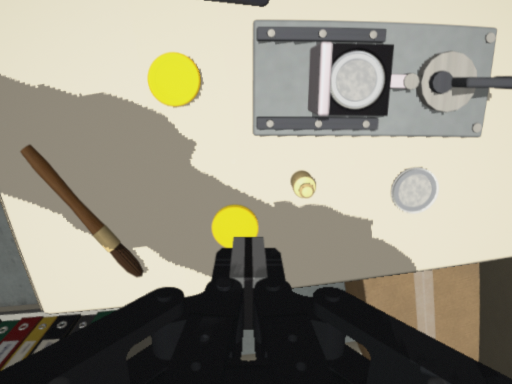

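View pics/side10.png

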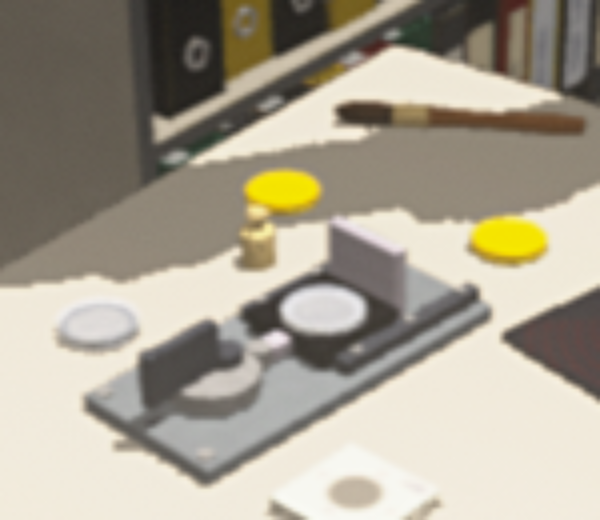

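```bash
python3 meas.py wrist10.pkl 357,80,.024 441,83,.029 255,22,.01 254,135,.01 494,28,.01 482,137,.01 326,80,.051 412,81,.022 500,83,.048 305,186,.02 415,190,.007
python3 meas.py wrist5.pkl 358,225,.007 239,219,.02
```

```text
357,80,.024 [-19.9   0.3]
441,83,.029 [39.8 -0.8]
255,22,.01 [-91.9  40.6]
254,135,.01 [-92.8 -40.8]
494,28,.01 [88.  40.9]
482,137,.01 [ 91.4 -41.9]
326,80,.051 [-48.   -0.1]
412,81,.022 [21.4  0.2]
500,83,.048 [71.4  0.4]
305,186,.02 [-53.3 -79.3]
415,190,.007 [ 42.  -87.3]
358,225,.007 [ 40.3 -90. ]
239,219,.02 [-55.1 -79.2]
```

```bash
python3 -c "
from cell import arm
print(arm.sign_off())"
```

```text
the job is handed in; nothing more can be done
None
```

The cam is at its low point and the carriage is fully home. I handed the job in at about 11 s; no verdict is reported.

I pushed the cam lever clockwise with the closed fingertips, from about 3.14 to about 0 rad. I confirmed by camera that the lever pointed straight away and the carriage was still back. Then I pushed the carriage by its plate until it met the stop, where the force rose from about 1 N to 12 N with almost no further motion. I backed the arm off to clear air before handing in.

**Last checks:**
- **Carriage:** the plate moved 36.2 mm and the coin 35.7 mm, against the 36 mm of full travel. The cameras are good to about 2 mm.
- **Cam:** the lever is within about 0.05 rad of its low point.
- **Coin:** it lies flat in the nest.
- **Bystanders:** the weight and the spare coin are within about 3 mm of where they started, which is within measuring error. The card stack looked unmoved in the final picture, but I did not measure it again.
- **Contact:** tool force is about 0 and the arm touches nothing.

**Disagreement:** the wrist and top cameras put the bolt 1 to 3 mm from its stated position along the jig, which was within tolerance for the pushes. No check failed.

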